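Advance the frame carriers on the workroom rail

ROBOT

A 7-joint arm with a two-finger parallel gripper is mounted at the origin on the work surface. World frame = base frame: x ahead of the robot, y to its left, z up, the work surface at z = 0. Lengths are in m, angles in rad, forces in N, time in s.
With the tool pointing down it reaches from about 0.425 to 0.875 m from the base axis. Payload 4.7 kg.
Tool frame: the origin (TCP) lies between the finger pads; the fingertips stand 8 mm ahead of it and the grasp point (between the pads) lies 11 mm behind it; z points along the fingers, y is the direction in which the jaws open and shut (so a half turn about z gives the same grasp; the last joint's range is limited). The gripper opens to 85 mm and grips with 20 to 120 N. Pads are 22 mm wide; open, the fingers measure 114 mm over their backs; the gripper's body (76 mm by 85 mm) begins 54 mm behind the grasp point. The pads swing forward as they close: fully open they stand 13 mm farther back than shut.
Start: joints at [-1.134, 0.321, -0.07, 1.45, 0.023, 1.371, -0.057], TCP at [0.267, 0.593, 0.239] pointing down, gripper open.
Joint ranges: [-2.86, 2.86], [-0.3, 2.09], [-1.38, 1.24], [0.06, 2.45], [-1.56, 4.7], [0.09, 2.05], [-2.69, 2.69]. Speed limits (rad/s): [2.57, 2.57, 3.14, 3.14, 3.14, 3.14, 3.14].

INTERFACE

Orientations are given as a unit quaternion [x, y, z, w].
In Python, from station import state, grab_frame, calibration, close_job gives the robot as it stands. The module is installed in compiled form; this text tells all that it offers.
- The arm moves only by the tool arm_command, never from a script. Its argument "series" is a list of rows, each a list of 7 numbers: the turn, a rotation vector about the world's x, y, z in rad, then the shift along the world's x, y, z in m, then the opening in per cent of the stroke, from 0 (shut) to 100 (fully open). In form: [[wx, wy, wz, x, y, z, fingers], ...]. A call has exactly 8 rows; each row shifts and turns the pose as measured when the row begins; what a row does not reach is not made up. A row lasts 1/8 s, in which the tool goes at most 62.5 mm and 10.7 degrees, less where a joint would pass 70% of its speed; a pose out of reach is approached as far as the arm can. A call is refused whole if a number of a shift passes 0.0625 or a number of a turn 0.188, either way. A call with a gripper value outside its range is refused whole. The fingers move at their own pace and stop on an object; "squeeze" is the grip in N (left out, the last holds). Time passes only in rows, so rows that do not move let the fingers close, or fill a call up. It gives the time, the measured TCP pose, the force and the opening at its end, in the units of the state.
- state(): the state, without advancing time (a new reading comes with each control period).
- grab_frame(name): name is "scene" or "top" or "wrist"; returns the picture (400x640x3 uint8, red, green, blue); there is no depth.
- calibration(name): a dict with "mtx" (3x3 intrinsics, pixels), "D" ([k1, k2, p1, p2, k3] as OpenCV has them; the pictures are not rectified), "view" (4x4, takes a point from world to camera coordinates); the wrist camera has in their place "hand_eye" (4x4, takes a point from camera to tool coordinates, whose origin is the TCP and whose axes are the flange's). Camera axes: x right, y up, looking along -z (the intrinsics and any distortion apply to the point x, -y, -z); pixel columns grow to the right and rows downward; lengths in m; the calibration is good to about 2 mm. A picture is of the moment at which its call begins: read the wrist's pose just before it. calibration takes no time and is no camera call.
- close_job(): hands the job in, once; it reports no verdict.
The state is a dict: "time": time; "q": joint angles; "qvel": joint speeds; "effort": joint torques, N m; "position": TCP position; "ee_rot": TCP orientation; "wrist_force": force on the tool from outside, world axes, zero at the start; "moment": the same for the moment, N m; "grip_width": opening from 0.0 (shut) to 1.0 (fully open).
Only numpy, scipy, OpenCV 4.12 (cv2) and the standard library are available. Lean on these libraries where they do the work, as an engineer would, in place of code of your own. Each camera call takes 0.05 s, during which the arm holds its last target.

TASK

Make room on the rail: slide the carrier that already hangs there along to the post at the covered end, right up against it. Then take the other long carrier, the one with the round lenses, out of the rack, hook it onto the open, uncovered part of the rail and slide it along under the cover strip until it is in line with the brass pointer. Leave both hanging freely, level and square across the rail, and do not disturb the short spare carriers, tray, jar, bottle or plier.

Things in the scene. Friction and masses are not known exactly. Their poses are not given: they have to be found in the camera images.
- rail_mid (a point): Middle of the rail's top face, 160 mm above the bench. The rail is a fixed flat steel bar along this frame's y, 8 mm wide (x), 10 mm high; x points away from the robot, z up. Post at each end, 24 mm wide in x, inner faces at y = +170 and -170 mm; the +y (left) post rises 22 mm above the rail's top, the -y post 6 mm.
- rail: The rail stand; origin on the bench, 160 mm below rail_mid, same axes. Feet 80 x 40 x 12 mm under the posts. Cover strip: fixed metal, over y = 0 to 190 mm, 24 mm wide, from 16 to 22 mm above the rail's top; a hook slides beneath it with 6 mm to spare but cannot be hung there. y = -170 to 0 is open from above.
- pointer: Small brass pointer fixed on the cover strip: a fin 4 mm wide, 30 mm long (x -6 to 24 mm), 8 mm high, with a 22 mm wide bar across its rear end. Origin: underside of the fin, above the rail's centre line, y = +35 to +95 mm along the rail; axes as the rail's. A carrier is in line when its mid-thickness is at the pointer's y.
- old: Carrier already on the rail (oblong lenses), tab towards the robot. Flat upright plate of pale wood, 12 mm thick (its y), 124 mm long (its x), 115 mm tall, 60 to 130 g. Origin: centre of its underside, z up. The lower 60 mm frames a window with two lenses; hook and grip tab on top. Hangs level. 
- old_seat (a point): Underside of the old carrier's hook bridge, 105 mm above its origin; rests on the rail's top. At 164 mm along the rail the plate touches the +y post. Hook, in x and z mm from the origin: stem x -17 to -7, z 60 to 105; bridge x -17 to 17, z 105 to 115; lip x 7 to 17, z 85 to 105. Slot 14 mm wide; the bar gets in from the +x side by the 25 mm gap between lip and frame top (z 60).
- old_tab (a point): Grip point in the old carrier's tab (x -64 to -48 mm, z 60 to 105 mm): 56 mm towards -x from its origin, 90 mm above its underside, mid-thickness. Grip across the 12 mm thickness, along its y.
- job: Long carrier to be hung (round lenses), upright in one of the rack's slots, square with the rack, tab towards the robot. Flat upright plate of pale wood, 12 mm thick (its y), 124 mm long (its x), 115 mm tall, 60 to 130 g. Origin: centre of its underside, z up. The lower 60 mm frames a window with two lenses; hook and grip tab on top. Hangs level. 
- job_seat (a point): Underside of the job carrier's hook bridge, 105 mm above its origin; rests on the rail's top once hung. Hook, in x and z mm from the origin: stem x -17 to -7, z 60 to 105; bridge x -17 to 17, z 105 to 115; lip x 7 to 17, z 85 to 105. Slot 14 mm wide; the bar gets in from the +x side by the 25 mm gap between lip and frame top (z 60).
- job_tab (a point): Grip point in the job carrier's tab (x -64 to -48 mm, z 60 to 105 mm): 56 mm towards -x from its origin, 90 mm above its underside, mid-thickness. Grip across the 12 mm thickness, along its y.
- rack: Fixed wooden rack on the bench: base 130 x 190 x 12 mm, three slots along its x at y = -60, 0, +60 mm, each 15 mm wide between two ridges 8 mm thick that rise to 36 mm; slot floor 12 mm above the bench. Origin: centre of its underside. Holds the job carrier and two spares in any order.
- spare1: Short empty wooden carrier (spare; leave in the rack): same plate, hook and tab heights as the long ones but 80 mm long along its x, empty window, no lenses. Origin: centre of its underside.
- spare2: Short empty wooden carrier (spare; leave in the rack): same plate, hook and tab heights as the long ones but 80 mm long along its x, empty window, no lenses. Origin: centre of its underside.
- lens_tray: Red open lens tray, 100 x 160 x 28 mm, loose on the bench under the rail; origin: centre of its underside.
- pad_jar: Squat glass jar of nose pads, 60 mm across, 50 mm high, loose; origin: centre of its underside.
- cleaner: White cleaner bottle, 54 mm across, 170 mm high, loose; origin: centre of its underside.
- plier: Brass bridge plier, about 150 mm long along its x, 10 mm thick, lying loose on the bench; origin under its joint.
Mind the look-alikes: they are no part of the job. Leave any green or red look-alike of the job alone. What is shaped like the old but turquoise is not meant.

How it is judged:
By the outcome, as a careful person would: the job done as asked, in the order asked, and still so for the second after the job is handed in, with the robot touching nothing.
It also fails if it takes over 66 s, if anything falls off the work surface, if the arm or the gripper's body presses on something with over 40 N, if the wrist force passes 120 N, or if a joint passes its speed limit or range.

## Working session

There is one attempt and no reset: what is moved stays moved. The work goes in short steps, Python scripts to look and compute and a tool call to move; the robot and the scene stay as the last step left them, time stands still between calls to the robot, and variables do not carry over. Pictures are saved under pics/ and viewed, and the job is handed in when it is done.

Besides the shell and the picture viewer there is one more tool, called after "Call:" by a JSON object that holds its "op" and its "data", one argument or row to a line. arm_command: Moves the arm, as the interface text tells. Its arguments: {"type":"object","properties":{"series":{"type":"array","items":{"type":"array","items":{"type":"number"}}},"squeeze":{"type":"number"}},"required":["series"]}

```bash
mkdir -p pics; python3 - <<'E'
from station import *
import cv2,numpy as np
s=state();print({k:np.round(v,4) for k,v in s.items()})
for n in("scene","top","wrist"):
    f=grab_frame(n);cv2.imwrite(f"pics/a_{n}.png",f[:,:,::-1])
    c=calibration(n);print(n,{k:np.round(v,4).tolist() for k,v in c.items()})
E
```

```text
{'time': np.float64(0.0), 'q': array([-1.1339,  0.3218, -0.0701,  1.4517,  0.0226,  1.3708, -0.0569]), 'qvel': array([-0.    ,  0.0014,  0.0012,  0.0002, -0.001 , -0.0001,  0.0013]), 'effort': array([ 1.60000e-03, -4.93602e+01, -3.81100e-01, -3.14326e+01,
        1.32000e-02,  1.16000e-02, -0.00000e+00]), 'position': array([0.2665, 0.5923, 0.2382]), 'ee_rot': array([ 2.098e-01,  9.777e-01, -9.000e-04, -2.000e-04]), 'wrist_force': array([-0.6107,  0.0859, -0.4877]), 'moment': array([-0.0869,  0.0365,  0.0248]), 'grip_width': np.float64(0.9993)}
scene {'mtx': [[466.9314, 0.0, 319.8768], [0.0, 466.9314, 207.5668], [0.0, 0.0, 1.0]], 'D': [-0.1397, 0.0, 0.0, 0.0, 0.0], 'view': [[0.6939, 0.7199, -0.0113, -0.4016], [-0.5001, 0.4932, 0.7118, 0.2014], [0.518, -0.4883, 0.7023, -1.3658], [0.0, 0.0, 0.0, 1.0]]}
top {'mtx': [[499.7005, 0.0, 315.8813], [0.0, 499.7005, 201.8346], [0.0, 0.0, 1.0]], 'D': [-0.1171, 0.0, 0.0, 0.0, 0.0], 'view': [[-0.029, -0.9996, 0.0053, 0.012], [0.9915, -0.0281, 0.1267, -0.6256], [-0.1265, 0.0089, 0.9919, -1.2754], [0.0, 0.0, 0.0, 1.0]]}
wrist {'mtx': [[347.3224, 0.0, 317.2143], [0.0, 347.3224, 202.9566], [0.0, 0.0, 1.0]], 'D': [-0.0691, 0.0, 0.0, 0.0, 0.0], 'hand_eye': [[-0.0001, 0.9456, 0.3254, 0.0838], [1.0, -0.0003, 0.0012, 0.0006], [0.0012, 0.3254, -0.9456, -0.1353], [0.0, 0.0, 0.0, 1.0]]}
```

View pics/a_scene.png

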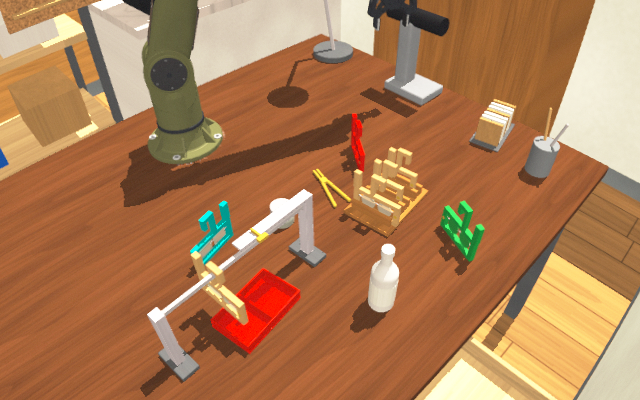

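View pics/a_top.png

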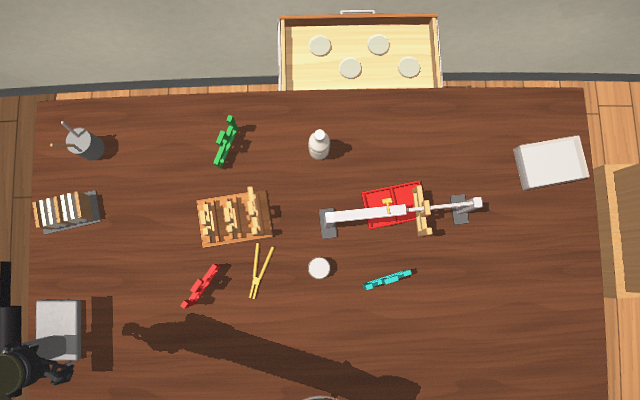

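View pics/a_wrist.png

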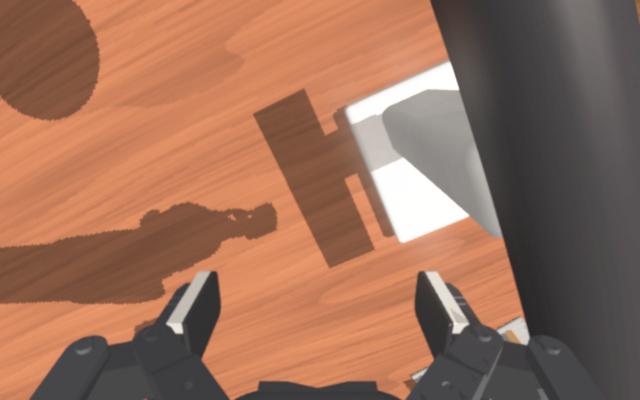

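```bash
cat > h.py <<'E'
import cv2,numpy as np
from station import *
from scipy.spatial.transform import Rotation as R
def Vw(name,st=None):
    c=calibration(name);K=np.array(c["mtx"]);D=np.array(c["D"])
    if name=="wrist":
        T=np.eye(4);T[:3,:3]=R.from_quat(st["ee_rot"]).as_matrix();T[:3,3]=st["position"]
        V=np.linalg.inv(T@np.array(c["hand_eye"]))
    else: V=np.array(c["view"])
    return K,D,V
def ray(cam,px):
    K,D,V=cam;u=cv2.undistortPoints(np.array([[px]],float),K,D)[0,0]
    d=V[:3,:3].T@np.array([u[0],-u[1],-1]);o=-V[:3,:3].T@V[:3,3];return o,d
def onz(cam,px,z):
    o,d=ray(cam,px);return o+d*(z-o[2])/d[2]
def proj(cam,P):
    K,D,V=cam;P=np.atleast_2d(P);p=P@V[:3,:3].T+V[:3,3];p=p*[1,-1,-1]
    return cv2.projectPoints(p,np.zeros(3),np.zeros(3),K,D)[0][:,0]
def tri(c1,p1,c2,p2):
    o1,d1=ray(c1,p1);o2,d2=ray(c2,p2)
    A=np.c_[d1,-d2];s=np.linalg.lstsq(A,o2-o1,rcond=None)[0]
    a=o1+d1*s[0];b=o2+d2*s[1];return (a+b)/2,np.linalg.norm(a-b)
E
python3 - <<'E'
import cv2
t=cv2.imread('pics/a_top.png')
cv2.imwrite('pics/b1.png',cv2.resize(t[165:255,305:495],None,fx=4,fy=4,interpolation=cv2.INTER_CUBIC))
cv2.imwrite('pics/b2.png',cv2.resize(t[170:310,170:340],None,fx=4,fy=4,interpolation=cv2.INTER_CUBIC))
s=cv2.imread('pics/a_scene.png')
cv2.imwrite('pics/b3.png',cv2.resize(s[180:380,140:340],None,fx=3,fy=3,interpolation=cv2.INTER_CUBIC))
cv2.imwrite('pics/b4.png',cv2.resize(s[110:240,300:500],None,fx=4,fy=4,interpolation=cv2.INTER_CUBIC))
E
```

```text
(no output)
```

View pics/b1.png

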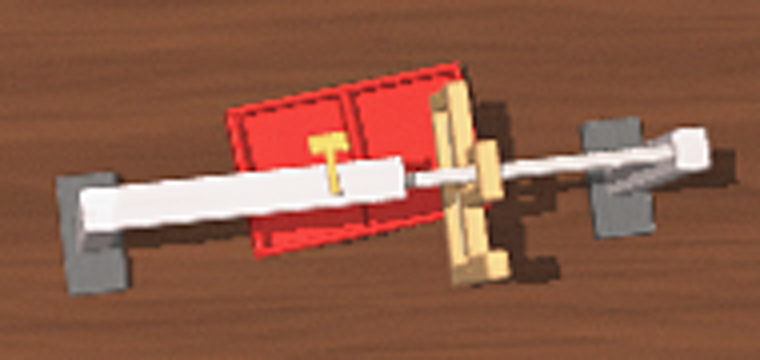

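View pics/b2.png

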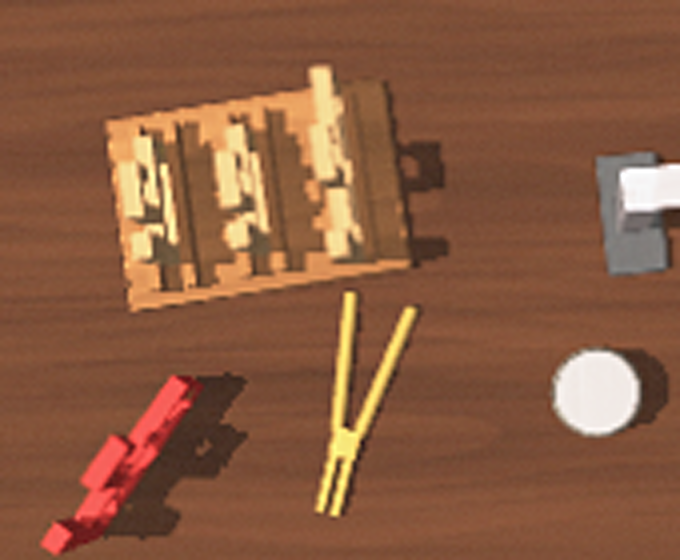

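View pics/b3.png

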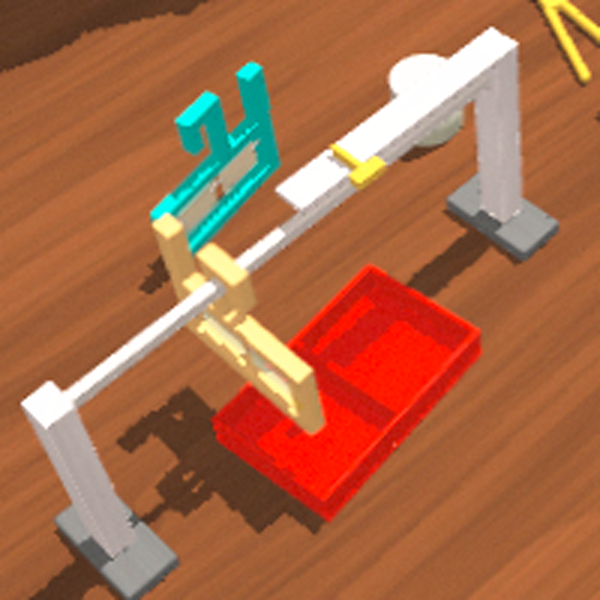

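View pics/b4.png

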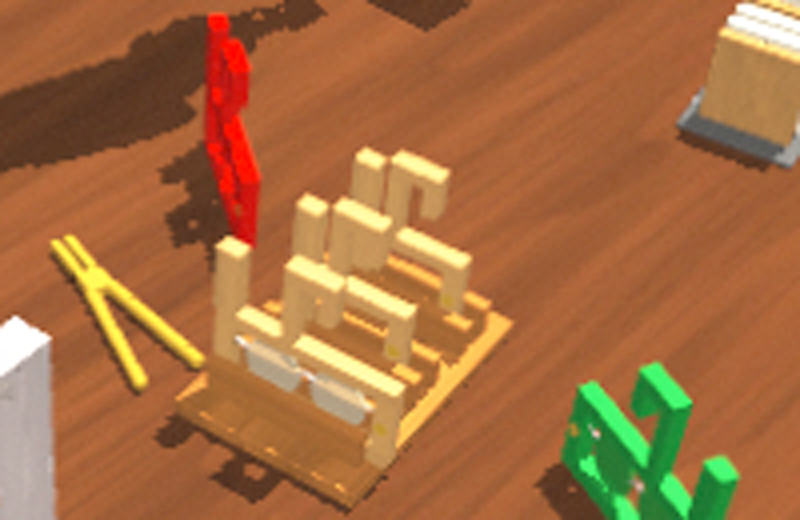

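```bash
python3 - <<'E'
from h import *
T=Vw("top")
def c1(x,y):return(305+x/4-.375,165+y/4-.375)
def c2(x,y):return(170+x/4-.375,170+y/4-.375)
for n,p,z in[("covR far",c1(402,157),.182),("covR near",c1(405,197),.182),("covL far",c1(85,190),.182),("covL near",c1(85,228),.182),("post R TL",c1(672,130),.166),("pointer front tip",c1(336,193),.182),("pointer rear",c1(330,140),.19),
 ("old far top",c1(453,85),.115),("old tab",c1(492,262),.16),("old bridge",c1(488,170),.17),
 ("job tab",c2(341,225),.117),("job bridge",c2(325,150),.127),("job far top",c2(320,72),.072),("rackTL",c2(107,122),.012),("rackBL",c2(132,310),.012),("rackBR",c2(412,265),.012),("jar",c2(597,390),.05),("turq",(388,279),.1),("sp1 tab",c2(240,235),.117)]:
    print(n,np.round(onz(T,p,z),4))
E
```

```text
covR far [ 0.5968 -0.2146  0.182 ]
covR near [ 0.5731 -0.2152  0.182 ]
covL far [ 0.5827 -0.0273  0.182 ]
covL near [ 0.5604 -0.0266  0.182 ]
post R TL [ 0.6104 -0.3832  0.166 ]
pointer front tip [ 0.5766 -0.1745  0.182 ]
pointer rear [ 0.6071 -0.1712  0.19  ]
old far top [ 0.6492 -0.2619  0.115 ]
old tab [ 0.5347 -0.2699  0.16  ]
old bridge [ 0.5889 -0.2682  0.17  ]
job tab [0.5604 0.1467 0.117 ]
job bridge [0.606  0.1548 0.127 ]
job far top [0.6634 0.1641 0.072 ]
rackTL [0.6431 0.3167 0.012 ]
rackBL [0.5159 0.2999 0.012 ]
rackBR [0.541  0.1118 0.012 ]
jar [ 0.4549 -0.0087  0.05  ]
turq [ 0.4204 -0.1784  0.1   ]
sp1 tab [0.5559 0.2093 0.117 ]
```

Call:
{"op": "arm_command", "data": {
  "series": [
    [0,0,0.07,0.024,-0.054,0.012,45],
    [0,0,0.07,0.024,-0.054,0.012,45],
    [0,0,0.07,0.024,-0.054,0.012,45],
    [0,0,0.07,0.024,-0.054,0.012,45],
    [0,0,0.07,0.024,-0.054,0.012,45],
    [0,0,0.07,0.024,-0.054,0.012,45],
    [0,0,0.07,0.024,-0.054,0.012,45],
    [0,0,0.07,0.024,-0.054,0.012,45]
  ]
}}

```text
time: 1.15
position: [0.4574, 0.1491, 0.3323]
ee_rot: [-0.083, 0.997, -0.003, -0.001]
wrist_force: [1.3, -0.2, 0.7]
grip_width: 0.452
```

```bash
cat >> h.py <<'E'
import pickle
def snap(tag):
    s=state();f=grab_frame("wrist");cv2.imwrite(f"pics/{tag}.png",f[:,:,::-1])
    pickle.dump({k:np.array(v) for k,v in s.items()},open(f"pics/{tag}.pkl","wb"))
    return s
def pr(s):
    r=R.from_quat(s["ee_rot"]).as_matrix()
    print("t",round(float(s["time"]),2),"pos",np.round(s["position"],4),"yaw",round(np.arctan2(-r[0,1],r[1,1]),4),"z",np.round(r[:,2],4),"F",np.round(s["wrist_force"],1),"g",round(float(s["grip_width"]),3))
def load(tag): return pickle.load(open(f"pics/{tag}.pkl","rb"))
E
python3 -c "
from h import *
pr(snap('w1'))"
```

```text
t 1.15 pos [0.4574 0.1491 0.3323] yaw 0.166 z [-0.0017 -0.0064 -1.    ] F [ 1.3 -0.2  0.7] g 0.452
```

View pics/w1.png

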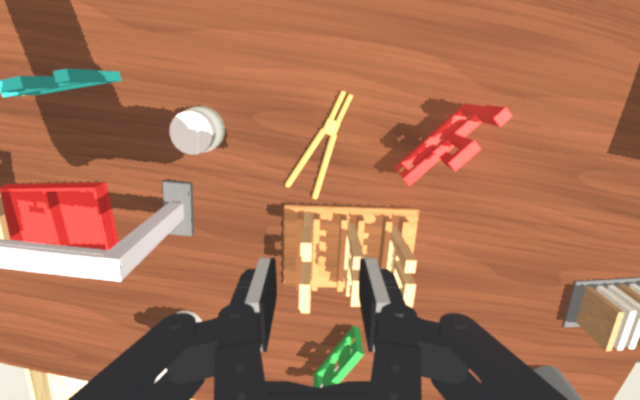

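```bash
python3 - <<'E'
import cv2
t=cv2.imread('pics/w1.png')
cv2.imwrite('pics/w1c.png',cv2.resize(t[195:320,270:430],None,fx=4.8,fy=4.8,interpolation=cv2.INTER_CUBIC))
E
```

```text
(no output)
```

View pics/w1c.png

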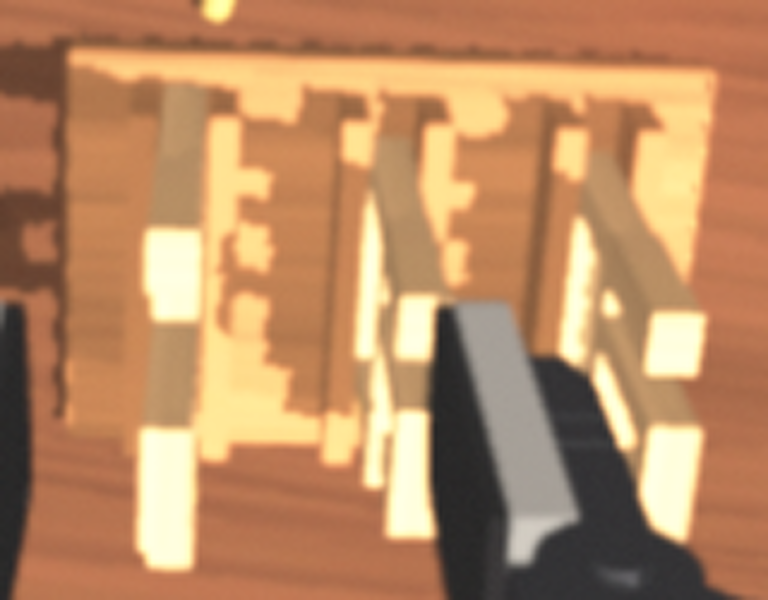

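```bash
python3 - <<'E'
from h import *
W=Vw("wrist",load("w1"))
c=lambda x,y:(270+x/4.8-.4,195+y/4.8-.4)
t=[onz(W,c(*p),.117) for p in[(147,230),(201,230),(145,320),(198,322)]]
b=[onz(W,c(*p),.127) for p in[(143,432),(196,432),(141,568),(195,568)]]
print(np.round(t,4));print(np.round(b,4))
tm=np.mean(t,0);bm=np.mean(b,0);d=bm-tm
print(tm,bm,"dist",np.hypot(*d[:2]),"yaw",np.arctan2(d[1],d[0]))
# rack edge
A=onz(W,c(67,47),.012);B=onz(W,c(715,72),.012);e=B-A;print(A,B,np.linalg.norm(e),"rackyaw",np.arctan2(-e[0],e[1]))
E
```

```text
[[0.5423 0.143  0.117 ]
 [0.5402 0.1553 0.117 ]
 [0.5656 0.146  0.117 ]
 [0.564  0.1584 0.117 ]]
[[0.5896 0.1497 0.127 ]
 [0.5875 0.162  0.127 ]
 [0.6278 0.1548 0.127 ]
 [0.6255 0.1678 0.127 ]]
[0.55300611 0.15067332 0.117     ] [0.60761028 0.15857737 0.127     ] dist 0.05517326491644512 yaw 0.14375312467680942
[0.53862086 0.11329404 0.012     ] [0.51461186 0.30063752 0.012     ] 0.1888756503894223 rackyaw 0.12746024269738776
```

Call:
{"op": "arm_command", "data": {
  "series": [
    [0,0,-0.012,-0.003,-0.046,0.004,45],
    [0,0,-0.012,-0.003,-0.046,0.004,45],
    [0,0,-0.012,-0.003,-0.046,0.004,45],
    [0,0,-0.012,-0.003,-0.046,0.004,45],
    [0,0,-0.012,-0.003,-0.046,0.004,45],
    [0,0,-0.012,-0.003,-0.046,0.004,45],
    [0,0,-0.012,-0.003,-0.046,0.004,45],
    [0,0,-0.012,-0.003,-0.046,0.004,45]
  ]
}}

```text
time: 2.2
position: [0.4351, -0.2375, 0.3658]
ee_rot: [-0.028, 1.0, -0.004, 0.001]
wrist_force: [0.8, -0.2, -0.0]
grip_width: 0.448
```

```bash
python3 -c "
from h import *
pr(snap('w2'))
t=cv2.imread('pics/w2.png')
cv2.imwrite('pics/w2c.png',cv2.resize(t[180:400,:],None,fx=1.25,fy=1.25))"
```

```text
t 2.2 pos [ 0.4351 -0.2375  0.3658] yaw 0.0564 z [ 0.0025 -0.0083 -1.    ] F [ 0.8 -0.2 -0. ] g 0.448
```

View pics/w2.png

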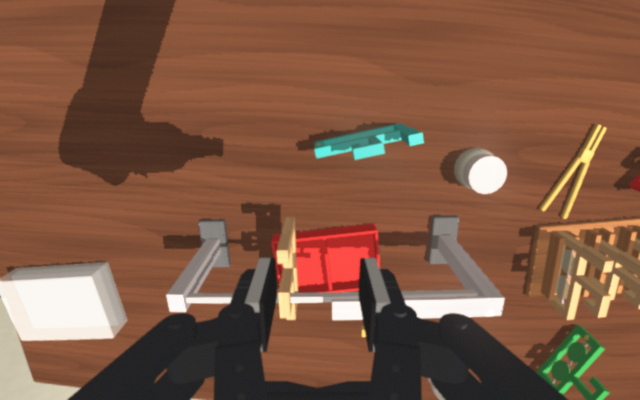

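```bash
python3 - <<'E'
import cv2
t=cv2.imread('pics/w2.png')
a=cv2.resize(t[210:345,160:345],None,fx=4.2,fy=4.2,interpolation=cv2.INTER_CUBIC)
b=cv2.resize(t[210:345,325:510],None,fx=4.2,fy=4.2,interpolation=cv2.INTER_CUBIC)
cv2.imwrite('pics/w2a.png',a);cv2.imwrite('pics/w2b.png',b)
E
```

```text
(no output)
```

View pics/w2a.png

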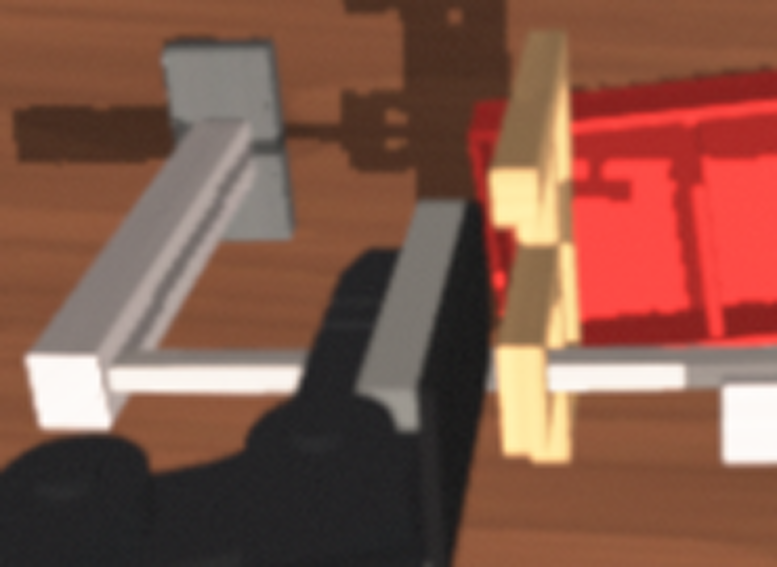

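View pics/w2b.png

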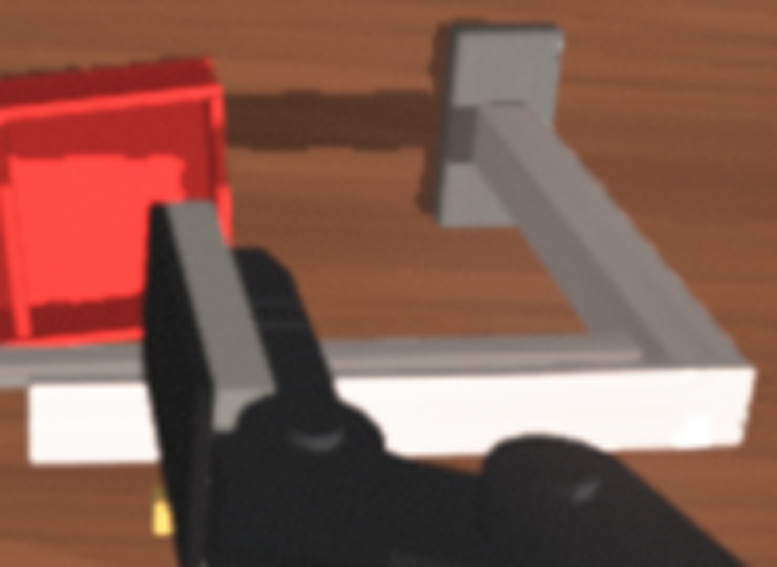

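```bash
python3 - <<'E'
from h import *
W=Vw("wrist",load("w2"))
a=lambda x,y:(160+x/4.2-.4,210+y/4.2-.4)
b=lambda x,y:(325+x/4.2-.4,210+y/4.2-.4)
for n,p,z in [("cov TL",b(28,386),.182),("cov BL",b(30,464),.182),("cov TR",b(755,368),.182),("cov BR",b(743,444),.182),
("rail near1",a(115,367),.16),("rail far1",a(115,392),.16),("rail near2",a(680,361),.16),("rail far2",a(680,386),.16),
("postTR",a(100,356),.166),("postTL",a(27,356),.166),("postBR",a(112,428),.166),
("tabTL",a(491,168),.16),("tabTR",a(536,168),.16),("tabBL",a(493,220),.16),("tabBR",a(535,222),.16),
("brTL",a(497,346),.17),("brTR",a(545,346),.17),("brBL",a(503,457),.17),("brBR",a(535,460),.17),("ptr",b(154,535),.182),("ptr",b(172,535),.182)]:
    print(n,np.round(onz(W,p,z),4))
E
```

```text
cov TL [ 0.5735 -0.2159  0.182 ]
cov BL [ 0.5979 -0.2136  0.182 ]
cov TR [ 0.5587 -0.0262  0.182 ]
cov BR [ 0.5825 -0.0234  0.182 ]
rail near1 [ 0.5945 -0.3829  0.16  ]
rail far1 [ 0.6029 -0.3835  0.16  ]
rail near2 [ 0.5814 -0.226   0.16  ]
rail far2 [ 0.5895 -0.2255  0.16  ]
postTR [ 0.587  -0.3843  0.166 ]
postTL [ 0.5887 -0.4048  0.166 ]
postBR [ 0.6106 -0.3829  0.166 ]
tabTL [ 0.5257 -0.2786  0.16  ]
tabTR [ 0.525  -0.2669  0.16  ]
tabBL [ 0.541  -0.2779  0.16  ]
tabBR [ 0.5408 -0.2668  0.16  ]
brTL [ 0.5731 -0.2751  0.17  ]
brTR [ 0.5723 -0.2624  0.17  ]
brBL [ 0.6088 -0.2729  0.17  ]
brBR [ 0.6092 -0.2641  0.17  ]
ptr [ 0.6193 -0.1785  0.182 ]
ptr [ 0.619  -0.1736  0.182 ]
```

Call:
{"op": "arm_command", "data": {
  "series": [
    [0.002,0.001,0.006,0.024,-0.009,-0.033,45],
    [0.002,0.001,0.006,0.024,-0.009,-0.033,45],
    [0.002,0,0.006,0.024,-0.009,-0.033,45],
    [0.002,0,0.006,0.024,-0.008,-0.033,45],
    [0,0,0,0,0,-0.03,45],
    [0,0,0,0,0,0,45],
    [0,0,0,0,0,0,45],
    [0,0,0,0,0,0,45]
  ]
}}

```text
time: 3.25
position: [0.5329, -0.2803, 0.2013]
ee_rot: [-0.033, 0.999, -0.002, 0.003]
wrist_force: [0.5, -0.0, 0.3]
grip_width: 0.453
```

```bash
python3 -c "
from h import *
pr(snap('w3'))"
```

```text
t 3.25 pos [ 0.5329 -0.2803  0.2013] yaw 0.0666 z [ 0.0057 -0.0032 -1.    ] F [ 0.5 -0.   0.3] g 0.453
```

View pics/w3.png

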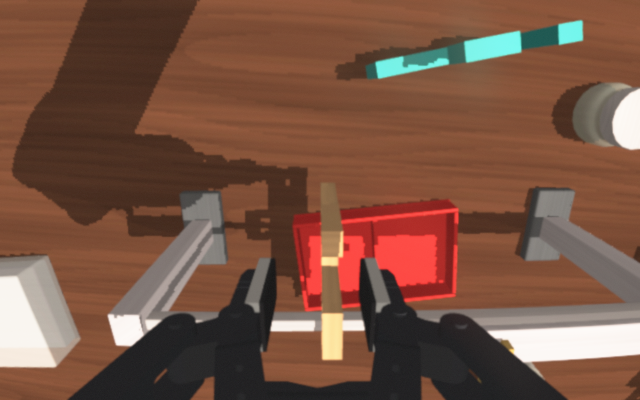

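Call:
{"op": "arm_command", "data": {
  "series": [
    [0.003,0.005,0.013,0.001,0.008,-0.012,45],
    [0,0,0,0,0,-0.02,45],
    [0,0,0,0,0,-0.02,45],
    [0,0,0,0,0,-0.014,45],
    [0,0,0,0,0,0,45],
    [0,0,0,0,0,0,45],
    [0,0,0,0,0,0,45],
    [0,0,0,0,0,0,45]
  ]
}}

```text
time: 4.3
position: [0.5346, -0.2716, 0.1328]
ee_rot: [-0.041, 0.999, -0.0, 0.002]
wrist_force: [-0.1, 0.3, 0.2]
grip_width: 0.457
```

```bash
python3 -c "
from h import *
pr(snap('w4'))"
```

```text
t 4.3 pos [ 0.5346 -0.2716  0.1328] yaw 0.0811 z [ 0.0042 -0.     -1.    ] F [-0.1  0.3  0.2] g 0.457
```

View pics/w4.png

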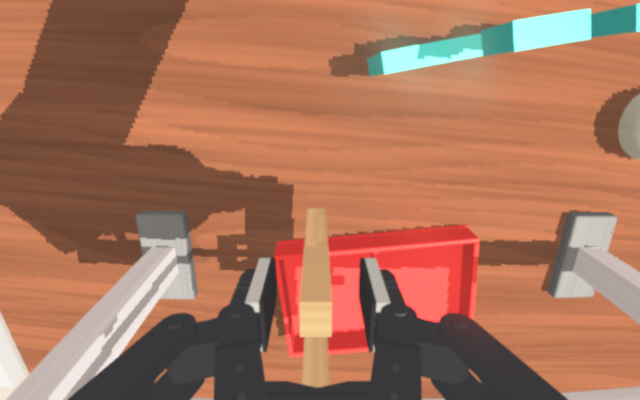

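Call:
{"op": "arm_command", "data": {
  "series": [
    [0,0.004,0,0,0,0.001,20],
    [0,0,0,0,0,0,0],
    [0,0,0,0,0,0,0],
    [0,0,0,0,0,0,0],
    [0,0,0,0,0,0,0],
    [0,0,0,0,0,0.002,0],
    [0,0,0,0,0,0.001,0],
    [0,0,0,0,0,0,0]
  ],
  "squeeze": 60
}}

```text
time: 5.35
position: [0.5345, -0.2715, 0.1372]
ee_rot: [-0.041, 0.999, 0.0, -0.0]
wrist_force: [-0.4, -0.8, -0.6]
grip_width: 0.126
```

```bash
python3 -c "
from h import *
pr(state())"
```

```text
t 5.35 pos [ 0.5345 -0.2715  0.1372] yaw 0.0813 z [-1.e-04  1.e-04 -1.e+00] F [-0.4 -0.8 -0.6] g 0.126
```

Call:
{"op": "arm_command", "data": {
  "series": [
    [0,0,0,-0.0012,0.015,0,0],
    [0,0,0,-0.0024,0.03,0,0],
    [0,0,0,-0.0024,0.03,0,0],
    [0,0,0,-0.0024,0.03,0,0],
    [0,0,0,-0.0024,0.03,0,0],
    [0,0,0,-0.0012,0.015,0,0],
    [0,0,0,0,0,0,0],
    [0,0,0,0,0,0,0]
  ]
}}

```text
time: 6.35
position: [0.5198, -0.1101, 0.1365]
ee_rot: [-0.043, 0.999, 0.002, -0.001]
wrist_force: [0.3, -0.5, -0.2]
grip_width: 0.131
```

```bash
cat >> h.py <<'E'
M=np.array([0.5854,-0.2145]);YAW=0.080
U=np.array([-np.sin(YAW),np.cos(YAW)]);N=np.array([np.cos(YAW),np.sin(YAW)])
def sn(p): d=np.array(p[:2])-M;return "s %.4f n %.4f"%(d@U,d@N)
E
python3 -c "
from h import *
s=state();pr(s);print(sn(s['position']),s['moment'])"
```

```text
t 6.35 pos [ 0.5198 -0.1101  0.1365] yaw 0.0856 z [-0.0019  0.0037 -1.    ] F [ 0.3 -0.5 -0.2] g 0.131
s 0.1094 n -0.0570 [-0.09235843  0.07687699 -0.00333861]
```

Call:
{"op": "arm_command", "data": {
  "series": [
    [-0.003,-0.001,-0.003,-0.0006,0.015,0,0],
    [0,0,-0.003,-0.0006,0.015,0,0],
    [0,0,0,-0.0006,0.012,0,0],
    [0,0,0,0,0.004,0,0],
    [0,0,0,0,0.002,0,0],
    [0,0,0,0,0,0,0],
    [0,0,0,0,0,0,0],
    [0,0,0,0,0,0,0]
  ]
}}

```text
time: 7.35
position: [0.5177, -0.0668, 0.1367]
ee_rot: [-0.035, 0.999, -0.001, -0.0]
wrist_force: [0.3, -0.2, -1.5]
grip_width: 0.133
```

```bash
python3 -c "
from h import *
s=snap('w5');pr(s);print(sn(s['position']),s['moment'])
f=grab_frame('scene');cv2.imwrite('pics/s5.png',cv2.resize(f[150:350,140:340,::-1],None,fx=3,fy=3,interpolation=cv2.INTER_CUBIC))"
```

```text
t 7.35 pos [ 0.5177 -0.0668  0.1367] yaw 0.0702 z [-4.0e-04 -2.3e-03 -1.0e+00] F [ 0.3 -0.2 -1.5] g 0.133
s 0.1527 n -0.0556 [ 0.04005797  0.08747102 -0.02465026]
```

View pics/w5.png

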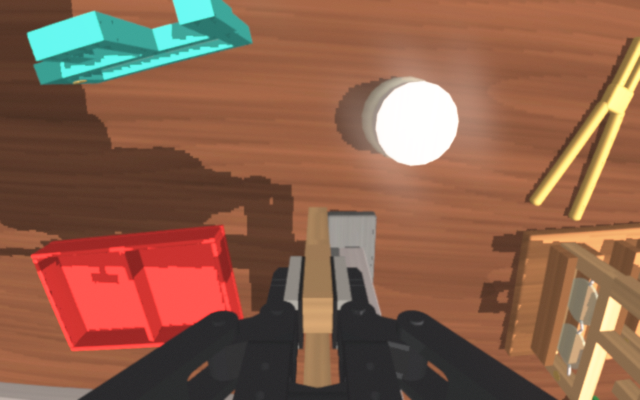

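View pics/s5.png

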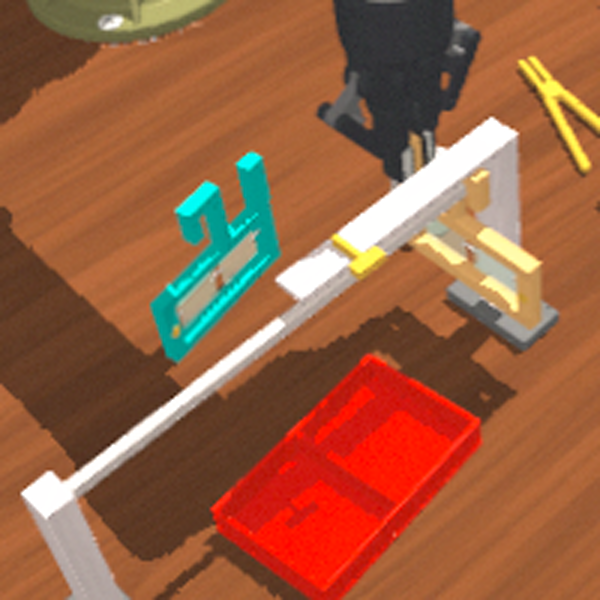

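Call:
{"op": "arm_command", "data": {
  "series": [
    [0.002,0,0.008,-0.0002,0.003,0,0],
    [0,0,0,-0.0002,0.003,0,0],
    [0,0,0,-0.0002,0.0025,0,0],
    [0,0,0,0,0.001,0,0],
    [0,0,0,0,0,0,0],
    [0,0,0,0,0,0,0],
    [0,0,0,0,0,0,0],
    [0,0,0,0,0,0,0]
  ]
}}

```text
time: 8.45
position: [0.5171, -0.0565, 0.1367]
ee_rot: [-0.039, 0.999, -0.0, -0.0]
wrist_force: [0.2, -0.6, -0.7]
grip_width: 0.129
```

```bash
python3 -c "
from h import *
s=state();pr(s);print(sn(s['position']),s['moment'])"
```

```text
t 8.45 pos [ 0.5171 -0.0565  0.1367] yaw 0.079 z [-4.e-04 -1.e-04 -1.e+00] F [ 0.2 -0.6 -0.7] g 0.129
s 0.1630 n -0.0555 [-0.01522193  0.04959716  0.02105419]
```

Near the post; creep to contact.

Call:
{"op": "arm_command", "data": {
  "series": [
    [0,0,0.001,0,0.001,0,0],
    [0,0,0,0,0.001,0,0],
    [0,0,0,0,0.001,0,0],
    [0,0,0,0,0,0,0],
    [0,0,0,0,0,0,0],
    [0,0,0,0,0,0,0],
    [0,0,0,0,0,0,0],
    [0,0,0,0,0,0,0]
  ]
}}

```text
time: 9.45
position: [0.5171, -0.0554, 0.1367]
ee_rot: [-0.039, 0.999, -0.001, -0.0]
wrist_force: [-0.2, -3.0, -1.1]
grip_width: 0.133
```

```bash
python3 -c "
from h import *
s=state();pr(s);print(sn(s['position']),s['moment'])"
```

```text
t 9.45 pos [ 0.5171 -0.0554  0.1367] yaw 0.0778 z [-2.0e-04 -2.3e-03 -1.0e+00] F [-0.2 -3.  -1.1] g 0.133
s 0.1641 n -0.0554 [-0.35041434  0.05235672 -0.06615973]
```

Call:
{"op": "arm_command", "data": {
  "series": [
    [0.001,0,0,0,0,-0.001,0],
    [0,0,0,0,0,-0.001,0],
    [0,0,0,0,0,-0.001,0],
    [0,0,0,0,0,0,0],
    [0,0,0,0,0,0,0],
    [0,0,0,0,0,0,0],
    [0,0,0,0,0,0,0],
    [0,0,0,0,0,0,0]
  ]
}}

```text
time: 10.45
position: [0.5175, -0.0553, 0.1344]
ee_rot: [-0.039, 0.999, -0.0, 0.0]
wrist_force: [0.1, -1.5, 1.5]
grip_width: 0.134
```

```bash
python3 -c "
from h import *
s=state();pr(s);print(sn(s['position']),s['moment'])"
```

```text
t 10.45 pos [ 0.5175 -0.0553  0.1344] yaw 0.0779 z [ 9.e-04 -7.e-04 -1.e+00] F [ 0.1 -1.5  1.5] g 0.134
s 0.1641 n -0.0550 [-0.35131881  0.10556365 -0.06326535]
```

Call:
{"op": "arm_command", "data": {
  "series": [
    [0,0,0,0,0,0,18],
    [0,0,0,0,0,0,25],
    [0,0,0,0,0,0,35],
    [0,0,0,0,0,0,45],
    [0,0,0,0,0,0,45],
    [0,0,0,0,0,0.015,45],
    [0,0,0,0,0,0.03,45],
    [0,0,0,0,0,0.03,45]
  ]
}}

```text
time: 11.45
position: [0.5162, -0.0535, 0.2108]
ee_rot: [-0.04, 0.999, 0.0, -0.001]
wrist_force: [0.8, 0.0, -0.3]
grip_width: 0.452
```

```bash
python3 -c "
from h import *
s=snap('w6');pr(s);print(sn(s['position']),s['moment'])
f=grab_frame('scene');cv2.imwrite('pics/s6.png',cv2.resize(f[150:350,140:340,::-1],None,fx=3,fy=3,interpolation=cv2.INTER_CUBIC))"
```

```text
t 11.45 pos [ 0.5162 -0.0535  0.2108] yaw 0.0792 z [-0.0029  0.     -1.    ] F [ 0.8  0.  -0.3] g 0.452
s 0.1660 n -0.0562 [-0.05430158 -0.04261586 -0.00536034]
```

View pics/w6.png

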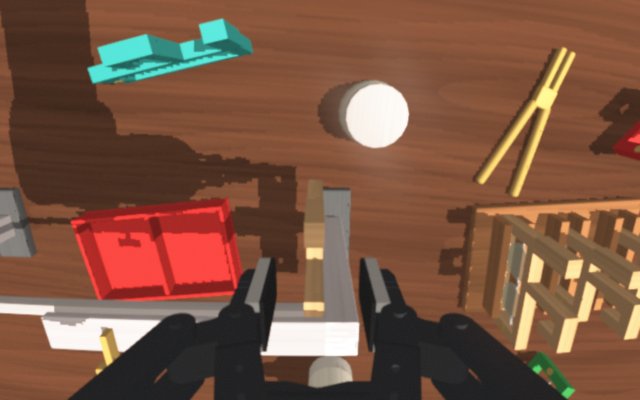

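View pics/s6.png

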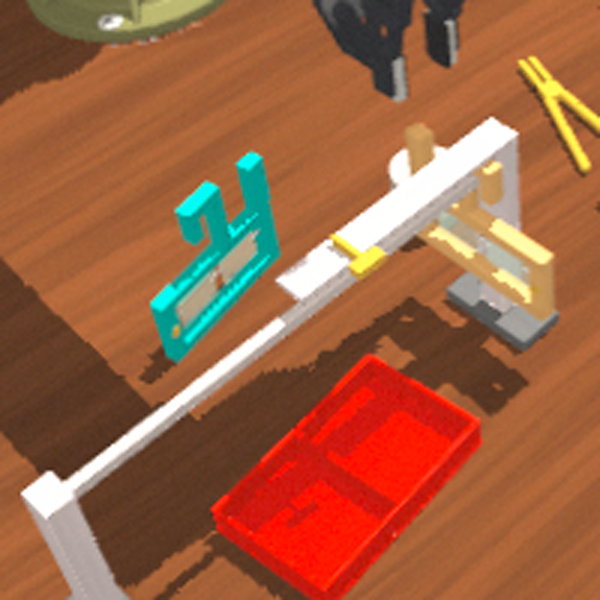

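```bash
python3 - <<'E'
from h import *
t=cv2.imread('pics/w6.png')
cv2.imwrite('pics/w6a.png',cv2.resize(t[290:385,30:150],None,fx=6,fy=6,interpolation=cv2.INTER_CUBIC))
E
```

```text
(no output)
```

View pics/w6a.png

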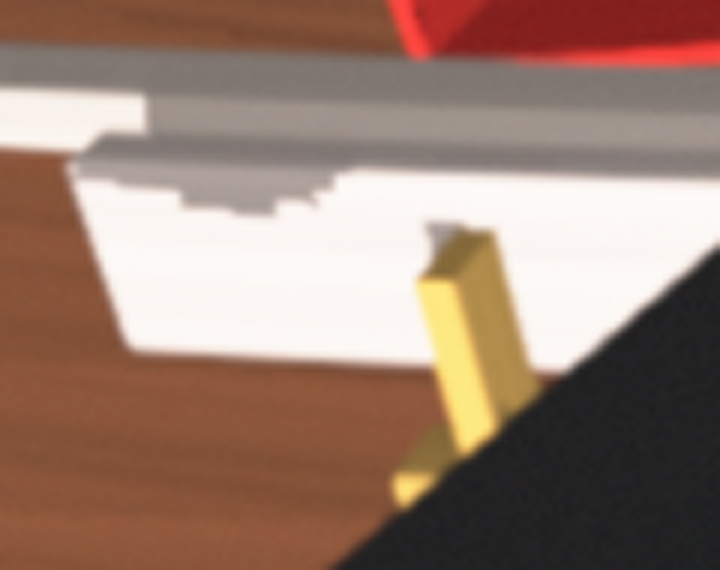

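```bash
python3 - <<'E'
from h import *
W=Vw("wrist",load("w6"))
c=lambda x,y:(30+x/6-.4,290+y/6-.4)
for n,p,z in[("fin FL",(417,282),.19),("fin FR",(455,278),.19),("fin top L mid",(437,365),.19),("fin top R mid",(478,365),.19),("fin bot R",(497,235),.182),("fin bot R2",(530,365),.182),("cov near",(70,172),.182),("cov far",(130,352),.182)]:
    q=onz(W,c(*p),z);print(n,np.round(q,4),sn(q))
E
```

```text
fin FL [ 0.5771 -0.1741  0.19  ] s 0.0410 n -0.0051
fin FR [ 0.5761 -0.1701  0.19  ] s 0.0450 n -0.0057
fin top L mid [ 0.5872 -0.1737  0.19  ] s 0.0406 n 0.0050
fin top R mid [ 0.5866 -0.1694  0.19  ] s 0.0449 n 0.0048
fin bot R [ 0.5774 -0.1705  0.182 ] s 0.0445 n -0.0044
fin bot R2 [ 0.5937 -0.1694  0.182 ] s 0.0443 n 0.0119
cov near [ 0.5755 -0.2155  0.182 ] s -0.0002 n -0.0100
cov far [ 0.5982 -0.214   0.182 ] s -0.0005 n 0.0128
```

Call:
{"op": "arm_command", "data": {
  "series": [
    [0,0.003,0.009,0.006,0.033,-0.004,40],
    [0,0,0.009,0.006,0.033,-0.004,40],
    [0,0,0.009,0.006,0.033,-0.004,40],
    [0,0,0.009,0.006,0.033,-0.004,40],
    [0,0,0.009,0.006,0.033,-0.004,40],
    [0,0,0.009,0.006,0.033,-0.004,40],
    [0,0,0,0,0,-0.004,40],
    [0,0,0,0,0,0,40]
  ]
}}

```text
time: 12.55
position: [0.5555, 0.1496, 0.1869]
ee_rot: [-0.066, 0.998, 0.001, 0.002]
wrist_force: [0.6, -1.3, -0.1]
grip_width: 0.398
```

```bash
python3 -c "
from h import *
s=snap('w7');pr(s);
t=cv2.imread('pics/w7.png');cv2.imwrite('pics/w7a.png',cv2.resize(t[200:400,220:420],None,fx=3,fy=3,interpolation=cv2.INTER_CUBIC))"
```

```text
t 12.55 pos [0.5555 0.1496 0.1869] yaw 0.1316 z [ 0.0042  0.0021 -1.    ] F [ 0.6 -1.3 -0.1] g 0.398
```

View pics/w7a.png

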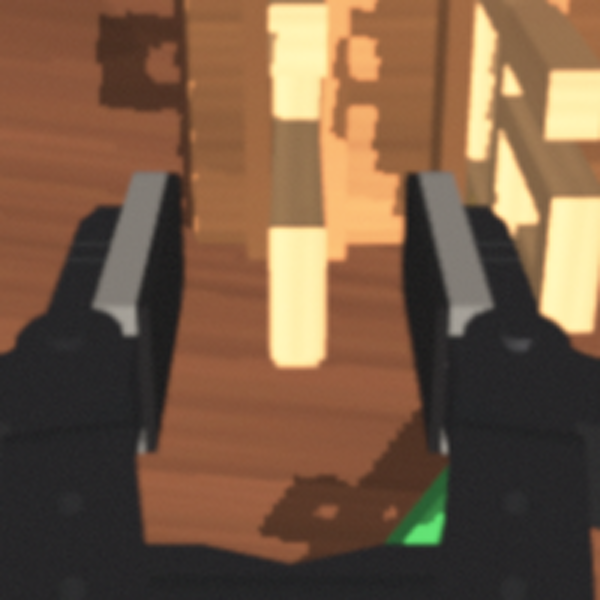

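```bash
python3 - <<'E'
from h import *
W=Vw("wrist",load("w7"))
c=lambda x,y:(220+x/3-.33,200+y/3-.33)
b=[onz(W,c(*p),.127) for p in[(269,229),(326,229),(270,366),(326,366)]]
t=[onz(W,c(*p),.117) for p in[(273,118),(322,118),(271,77),(329,77)]]
print(np.round(b,4),np.round(np.mean(b,0),4));print(np.round(t,4))
bm=np.mean(b,0)[:2]
for y in(.127,.133,.14):print(y,bm-.056*np.array([np.cos(y),np.sin(y)]))
E
```

```text
[[0.5893 0.1493 0.127 ]
 [0.5877 0.1614 0.127 ]
 [0.6248 0.1539 0.127 ]
 [0.6232 0.1665 0.127 ]] [0.6063 0.1578 0.127 ]
[[0.5679 0.1473 0.117 ]
 [0.5665 0.1578 0.117 ]
 [0.5584 0.1457 0.117 ]
 [0.5568 0.1579 0.117 ]]
0.127 [0.55070956 0.15069929]
0.133 [0.55075311 0.15036613]
0.14 [0.55080645 0.14997778]
```

Call:
{"op": "arm_command", "data": {
  "series": [
    [-0.002,0.004,0.002,-0.0045,0.001,-0.012,40],
    [0,0,0,0,0,-0.022,40],
    [0,0,0,0,0,-0.022,40],
    [0,0,0,0,0,-0.022,40],
    [0,0,0,0,0,-0.014,40],
    [0,0,0,0,0,0,40],
    [0,0,0,0,0,0,40],
    [0,0,0,0,0,0,40]
  ]
}}

```text
time: 13.6
position: [0.5503, 0.146, 0.0924]
ee_rot: [-0.063, 0.998, 0.001, 0.001]
wrist_force: [-0.7, 0.1, 0.2]
grip_width: 0.402
```

```bash
python3 -c "
from h import *
s=snap('w8');pr(s);
t=cv2.imread('pics/w8.png');cv2.imwrite('pics/w8a.png',cv2.resize(t[200:400,220:420],None,fx=3,fy=3,interpolation=cv2.INTER_CUBIC))"
```

```text
t 13.6 pos [0.5503 0.146  0.0924] yaw 0.1256 z [ 0.0013  0.0016 -1.    ] F [-0.7  0.1  0.2] g 0.402
```

View pics/w8a.png

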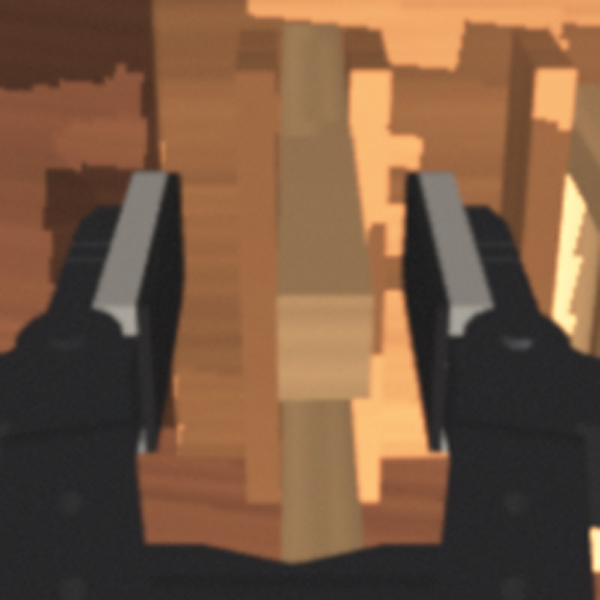

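Call:
{"op": "arm_command", "data": {
  "series": [
    [-0.001,0.001,0.007,0.0005,0.0045,-0.001,40],
    [0,0,0,0,0,0,30],
    [0,0,0,0,0,0,10],
    [0,0,0,0,0,0,0],
    [0,0,0,0,0,0,0],
    [0,0,0,0,0,0,0],
    [0,0,0,0,0,0,0],
    [0,0,0,0,0,0,0]
  ],
  "squeeze": 70
}}

```text
time: 14.65
position: [0.5517, 0.1514, 0.0926]
ee_rot: [-0.067, 0.998, 0.001, 0.001]
wrist_force: [0.1, -0.1, 0.4]
grip_width: 0.128
```

```bash
python3 -c "
from h import *
s=snap('w9');pr(s);
t=cv2.imread('pics/w9.png');cv2.imwrite('pics/w9a.png',cv2.resize(t[200:400,220:420],None,fx=3,fy=3,interpolation=cv2.INTER_CUBIC))"
```

```text
t 14.65 pos [0.5517 0.1514 0.0926] yaw 0.1336 z [ 0.0024  0.0018 -1.    ] F [ 0.1 -0.1  0.4] g 0.128
```

View pics/w9a.png

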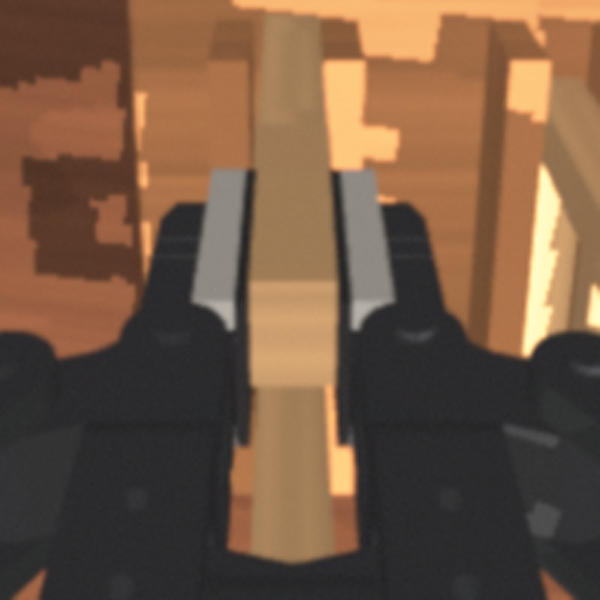

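Call:
{"op": "arm_command", "data": {
  "series": [
    [0,0,0,0,0,0.006,0],
    [0,0,0,0,0,0.015,0],
    [0,0,0,0,0,0.02,0],
    [0,0,0,0,0,0.035,0],
    [0,0,0,0,0,0.04,0],
    [0,0,0,0,0,0.04,0],
    [0,0,0,0,0,0.035,0],
    [0,0,0,0,0,0,0]
  ]
}}

```text
time: 15.7
position: [0.5509, 0.1496, 0.296]
ee_rot: [-0.066, 0.998, 0.001, 0.003]
wrist_force: [-0.1, -0.2, -1.2]
grip_width: 0.13
```

```bash
python3 -c "
from h import *
s=snap('w10');pr(s);print(s['moment'])
f=grab_frame('scene');cv2.imwrite('pics/s10.png',cv2.resize(f[60:260,280:480,::-1],None,fx=3,fy=3,interpolation=cv2.INTER_CUBIC))"
```

```text
t 15.7 pos [0.5509 0.1496 0.296 ] yaw 0.1313 z [ 0.0056  0.0031 -1.    ] F [-0.1 -0.2 -1.2] g 0.13
[ 0.00901208 -0.01531241  0.00597712]
```

View pics/s10.png

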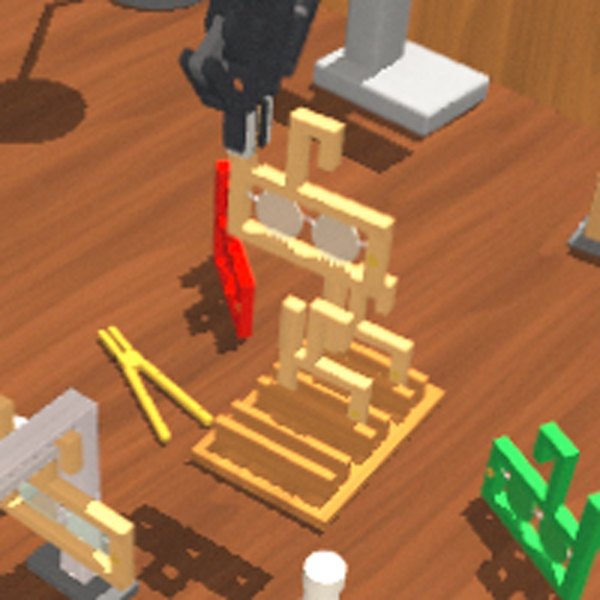

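View pics/w10.png

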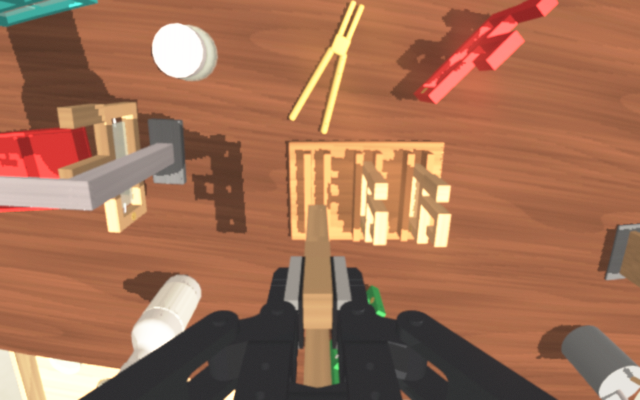

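Call:
{"op": "arm_command", "data": {
  "series": [
    [0,0,-0.005,-0.004,-0.02,0,0],
    [0,0,-0.006,-0.008,-0.04,0,0],
    [0,0,-0.006,-0.008,-0.042,0,0],
    [0,0,-0.006,-0.008,-0.042,0,0],
    [0,0,-0.006,-0.008,-0.042,0,0],
    [0,0,-0.006,-0.008,-0.042,0,0],
    [0,0,-0.006,-0.008,-0.042,0,0],
    [0,0,-0.006,-0.008,-0.042,0,0]
  ]
}}

```text
time: 16.8
position: [0.4759, -0.179, 0.2812]
ee_rot: [-0.04, 0.999, -0.001, -0.01]
wrist_force: [1.6, -0.3, -1.3]
grip_width: 0.126
```

```bash
python3 -c "
from h import *
s=state();pr(s);print(sn(s['position']))"
```

```text
t 16.8 pos [ 0.4759 -0.179   0.2812] yaw 0.0804 z [-0.0196 -0.0035 -0.9998] F [ 1.6 -0.3 -1.3] g 0.126
s 0.0441 n -0.1064
```

Call:
{"op": "arm_command", "data": {
  "series": [
    [0.003,-0.01,0,-0.006,-0.03,0.002,0],
    [0.002,-0.01,0,-0.006,-0.035,0.002,0],
    [0,-0.002,0,-0.004,-0.035,0,0],
    [0,0,0,-0.002,-0.025,0,0],
    [0,0,0,0,-0.007,0,0],
    [0,0,0,0,0,0,0],
    [0,0,0,0,0,0,0],
    [0,0,0,0,0,0,0]
  ]
}}

```text
time: 17.8
position: [0.444, -0.3212, 0.2782]
ee_rot: [-0.033, 0.999, 0.004, -0.005]
wrist_force: [0.2, -0.2, -0.7]
grip_width: 0.13
```

```bash
python3 -c "
from h import *
s=snap('w11');pr(s);print(sn(s['position']))"
```

```text
t 17.8 pos [ 0.444  -0.3212  0.2782] yaw 0.0656 z [-0.0101  0.0078 -0.9999] F [ 0.2 -0.2 -0.7] g 0.13
s -0.0950 n -0.1495
```

View pics/w11.png

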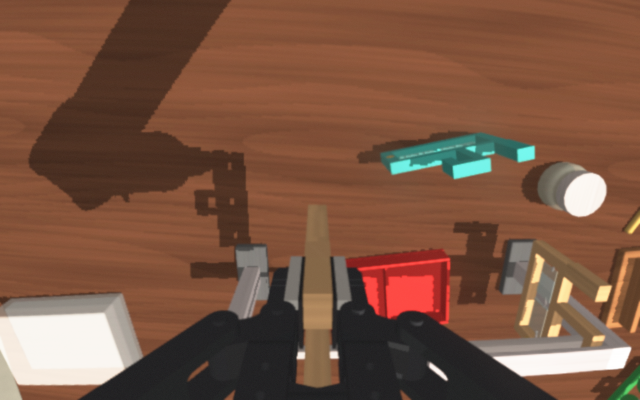

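Call:
{"op": "arm_command", "data": {
  "series": [
    [-0.003,-0.006,0.007,0.004,0,-0.012,0],
    [-0.003,-0.006,0.007,0.004,0,-0.022,0],
    [0,0,0,0,0,-0.024,0],
    [0,0,0,0,0,-0.024,0],
    [0,0,0,0,0,-0.02,0],
    [0,0,0,0,0,-0.008,0],
    [0,0,0,0,0,0,0],
    [0,0,0,0,0,0,0]
  ]
}}

```text
time: 18.85
position: [0.4548, -0.3169, 0.1619]
ee_rot: [-0.044, 0.999, 0.001, 0.002]
wrist_force: [-0.1, 0.1, -1.4]
grip_width: 0.129
```

```bash
python3 -c "
from h import *
s=snap('w12');pr(s);print(sn(s['position']))"
```

```text
t 18.85 pos [ 0.4548 -0.3169  0.1619] yaw 0.0888 z [ 0.0039  0.0026 -1.    ] F [-0.1  0.1 -1.4] g 0.129
s -0.0916 n -0.1383
```

View pics/w12.png

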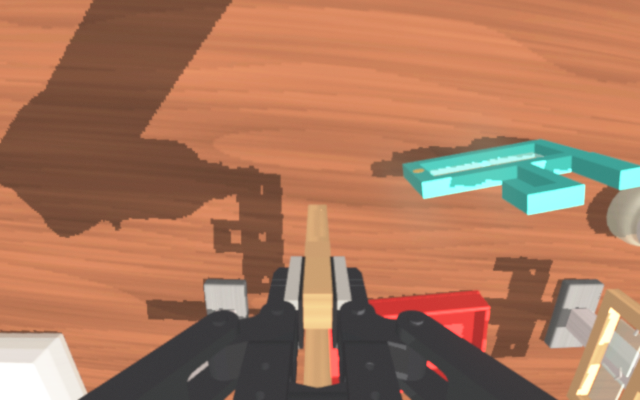

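Call:
{"op": "arm_command", "data": {
  "series": [
    [0,0,-0.004,0.008,0.0006,0,0],
    [0,0,-0.004,0.012,0.001,0,0],
    [0,0,0,0.012,0.001,0,0],
    [0,0,0,0.012,0.001,0,0],
    [0,0,0,0.006,0.0005,0,0],
    [0,0,0,0,0,0,0],
    [0,0,0,0,0,0,0],
    [0,0,0,0,0,0,0]
  ]
}}

```text
time: 19.9
position: [0.51, -0.3127, 0.163]
ee_rot: [-0.041, 0.999, 0.001, 0.003]
wrist_force: [-0.1, -0.2, -0.2]
grip_width: 0.13
```

```bash
python3 -c "
from h import *
s=snap('w13');pr(s);print(sn(s['position']))
f=grab_frame('scene');cv2.imwrite('pics/s13.png',cv2.resize(f[180:380,100:300,::-1],None,fx=3,fy=3,interpolation=cv2.INTER_CUBIC))"
```

```text
t 19.9 pos [ 0.51   -0.3127  0.163 ] yaw 0.0815 z [ 0.0061  0.0015 -1.    ] F [-0.1 -0.2 -0.2] g 0.13
s -0.0918 n -0.0830
```

View pics/s13.png

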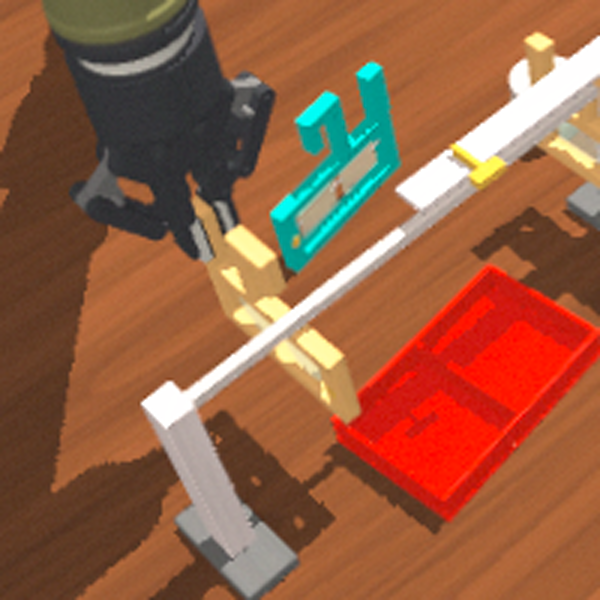

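Call:
{"op": "arm_command", "data": {
  "series": [
    [0,0.003,0,0.006,0.0005,0,0],
    [0,0,0,0.008,0.0006,0,0],
    [0,0,0,0.008,0.0006,0,0],
    [0,0,0,0.005,0.0004,0,0],
    [0,0,0,0,0,0,0],
    [0,0,0,0,0,0,0],
    [0,0,0,0,0,0,0],
    [0,0,0,0,0,0,0]
  ]
}}

```text
time: 21.0
position: [0.5389, -0.3103, 0.163]
ee_rot: [-0.041, 0.999, 0.001, 0.002]
wrist_force: [1.3, 0.1, -1.1]
grip_width: 0.127
```

```bash
python3 -c "
from h import *
s=snap('w14');pr(s);print(sn(s['position']))
f=grab_frame('scene');cv2.imwrite('pics/s14.png',cv2.resize(f[230:350,130:250,::-1],None,fx=5,fy=5,interpolation=cv2.INTER_CUBIC))"
```

```text
t 21.0 pos [ 0.5389 -0.3103  0.163 ] yaw 0.0816 z [ 0.0031  0.0016 -1.    ] F [ 1.3  0.1 -1.1] g 0.127
s -0.0918 n -0.0540
```

View pics/s14.png

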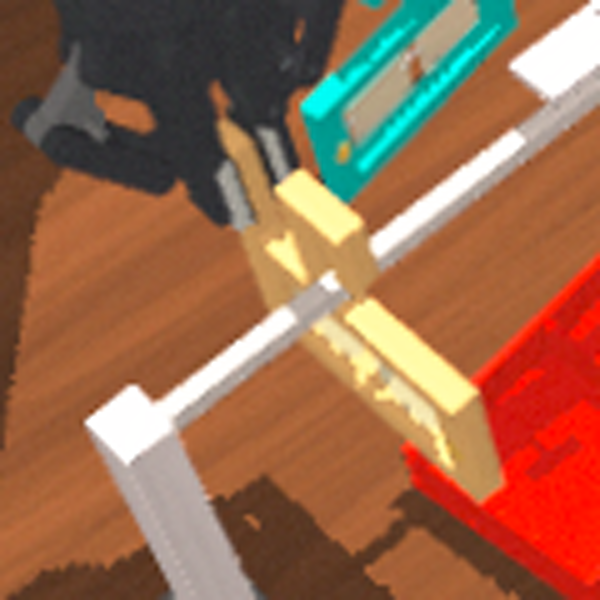

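Call:
{"op": "arm_command", "data": {
  "series": [
    [0,0,0,-0.001,0,-0.004,0],
    [0,0,0,0,0,-0.006,0],
    [0,0,0,0,0,-0.006,0],
    [0,0,0,0,0,-0.005,0],
    [0,0,0,0,0,-0.002,0],
    [0,0,0,0,0,0,0],
    [0,0,0,0,0,0,0],
    [0,0,0,0,0,0,0]
  ]
}}

```text
time: 22.1
position: [0.5377, -0.3103, 0.1381]
ee_rot: [-0.041, 0.999, 0.001, 0.001]
wrist_force: [0.1, -0.0, -0.3]
grip_width: 0.128
```

```bash
python3 -c "
from h import *
s=state();pr(s);print(sn(s['position']),s['moment'])"
```

```text
t 22.1 pos [ 0.5377 -0.3103  0.1381] yaw 0.0816 z [ 0.0028  0.0018 -1.    ] F [ 0.1 -0.  -0.3] g 0.128
s -0.0916 n -0.0552 [ 0.00080925  0.04448863 -0.01835589]
```

Call:
{"op": "arm_command", "data": {
  "series": [
    [0,0,0,-0.0008,0.01,0,0],
    [0,0,0,-0.0016,0.02,0,0],
    [0,0,0,-0.0016,0.02,0,0],
    [0,0,0,-0.0016,0.02,0,0],
    [0,0,0,-0.0016,0.02,0,0],
    [0,0,0,-0.0012,0.015,0,0],
    [0,0,0,0,0,0,0],
    [0,0,0,0,0,0,0]
  ]
}}

```text
time: 23.1
position: [0.5289, -0.1989, 0.1389]
ee_rot: [-0.042, 0.999, 0.002, 0.002]
wrist_force: [-0.1, 0.0, -0.5]
grip_width: 0.126
```

```bash
python3 -c "
from h import *
s=state();pr(s);print(sn(s['position']),s['moment'])"
```

```text
t 23.1 pos [ 0.5289 -0.1989  0.1389] yaw 0.083 z [ 0.0044  0.0035 -1.    ] F [-0.1  0.  -0.5] g 0.126
s 0.0201 n -0.0551 [ 0.01370073  0.02055163 -0.00624698]
```

Call:
{"op": "arm_command", "data": {
  "series": [
    [-0.002,0.002,-0.003,-0.0006,0.007,0,0],
    [0,0,0,-0.0006,0.008,0,0],
    [0,0,0,-0.0004,0.005,0,0],
    [0,0,0,-0.0002,0.002,0,0],
    [0,0,0,0,0,0,0],
    [0,0,0,0,0,0,0],
    [0,0,0,0,0,0,0],
    [0,0,0,0,0,0,0]
  ]
}}

```text
time: 24.1
position: [0.5266, -0.1778, 0.139]
ee_rot: [-0.038, 0.999, -0.0, 0.001]
wrist_force: [-0.5, -0.4, -1.0]
grip_width: 0.13
```

```bash
python3 -c "
from h import *
s=state();pr(s);print(sn(s['position']),s['moment'])"
```

```text
t 24.1 pos [ 0.5266 -0.1778  0.139 ] yaw 0.0764 z [ 2.3e-03 -2.0e-04 -1.0e+00] F [-0.5 -0.4 -1. ] g 0.13
s 0.0413 n -0.0557 [-0.01892892  0.12142298  0.04848346]
```

Call:
{"op": "arm_command", "data": {
  "series": [
    [0.001,0,0.004,0,0.0015,0,0],
    [0,0,0,0,0,-0.001,0],
    [0,0,0,0,0,-0.001,0],
    [0,0,0,0,0,-0.001,0],
    [0,0,0,0,0,0,0],
    [0,0,0,0,0,0,0],
    [0,0,0,0,0,0,0],
    [0,0,0,0,0,0,0]
  ]
}}

```text
time: 25.1
position: [0.5266, -0.1764, 0.1357]
ee_rot: [-0.04, 0.999, 0.0, 0.001]
wrist_force: [0.4, -0.8, -0.6]
grip_width: 0.125
```

```bash
python3 -c "
from h import *
s=state();pr(s);print(sn(s['position']),s['moment'])"
```

```text
t 25.1 pos [ 0.5266 -0.1764  0.1357] yaw 0.0803 z [ 2.2e-03  8.0e-04 -1.0e+00] F [ 0.4 -0.8 -0.6] g 0.125
s 0.0427 n -0.0556 [ 0.00774277  0.03676096 -0.00389503]
```

Not yet seated; lower a bit more until force turns.

Call:
{"op": "arm_command", "data": {
  "series": [
    [0.001,0,0,0,0,-0.0008,0],
    [0,0,0,0,0,-0.0008,0],
    [0,0,0,0,0,0,0],
    [0,0,0,0,0,0,0],
    [0,0,0,0,0,0,0],
    [0,0,0,0,0,0,0],
    [0,0,0,0,0,0,0],
    [0,0,0,0,0,0,0]
  ]
}}

```text
time: 26.1
position: [0.5269, -0.1765, 0.1354]
ee_rot: [-0.04, 0.999, 0.001, 0.002]
wrist_force: [-1.8, -0.3, 1.6]
grip_width: 0.13
```

```bash
python3 -c "
from h import *
s=state();pr(s);print(sn(s['position']),s['moment'])"
```

```text
t 26.1 pos [ 0.5269 -0.1765  0.1354] yaw 0.0804 z [ 0.0032  0.0028 -1.    ] F [-1.8 -0.3  1.6] g 0.13
s 0.0425 n -0.0552 [0.06061261 0.10472247 0.04086804]
```

Call:
{"op": "arm_command", "data": {
  "series": [
    [0,0,0,0,0,0,18],
    [0,0,0,0,0,0,25],
    [0,0,0,0,0,0,35],
    [0,0,0,0,0,0,45],
    [0,0,0,0,0,0,45],
    [0,0,0,0,0,0.015,45],
    [0,0,0,0,0,0.03,45],
    [0,0,0,0,0,0.03,45]
  ]
}}

```text
time: 27.1
position: [0.5256, -0.1765, 0.2118]
ee_rot: [-0.04, 0.999, 0.001, -0.0]
wrist_force: [0.7, 0.1, -0.3]
grip_width: 0.448
```

Call:
{"op": "arm_command", "data": {
  "series": [
    [0,0,0,0,0.025,0.015,45],
    [0,0,0,-0.008,0.03,0.015,45],
    [0,0,0,-0.01,0.03,0.015,45],
    [0,0,0,-0.01,0.01,0.01,45],
    [0,0,0,-0.01,0,0,45],
    [0,0,0,0,0,0,45],
    [0,0,0,0,0,0,45],
    [0,0,0,0,0,0,45]
  ]
}}

```text
time: 28.1
position: [0.4896, -0.0823, 0.2787]
ee_rot: [-0.037, 0.999, 0.001, 0.007]
wrist_force: [-0.6, 0.3, -0.8]
grip_width: 0.452
```

```bash
python3 -c "
from h import *
s=snap('w20');pr(s)
f=grab_frame('scene');cv2.imwrite('pics/s20.png',cv2.resize(f[170:350,140:340,::-1],None,fx=3.3,fy=3.3,interpolation=cv2.INTER_CUBIC))
f=grab_frame('top');cv2.imwrite('pics/t20.png',cv2.resize(f[165:305,305:495,::-1],None,fx=4,fy=4,interpolation=cv2.INTER_CUBIC))"
```

```text
t 28.1 pos [ 0.4896 -0.0823  0.2787] yaw 0.0741 z [ 0.0141  0.0032 -0.9999] F [-0.6  0.3 -0.8] g 0.452
```

View pics/w20.png

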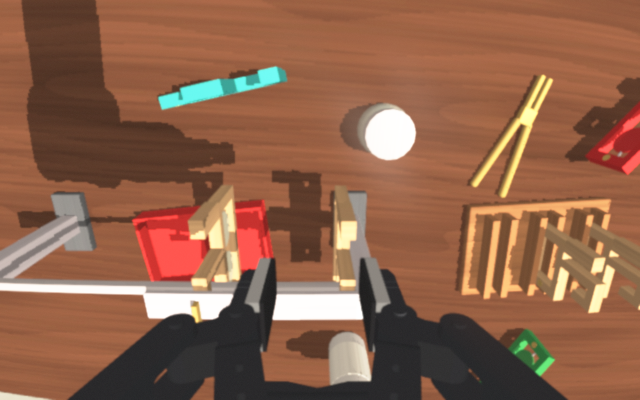

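View pics/s20.png

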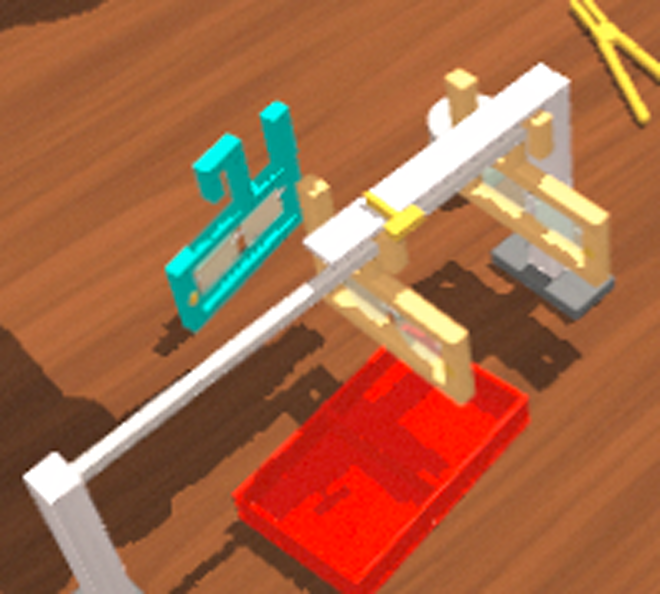

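View pics/t20.png

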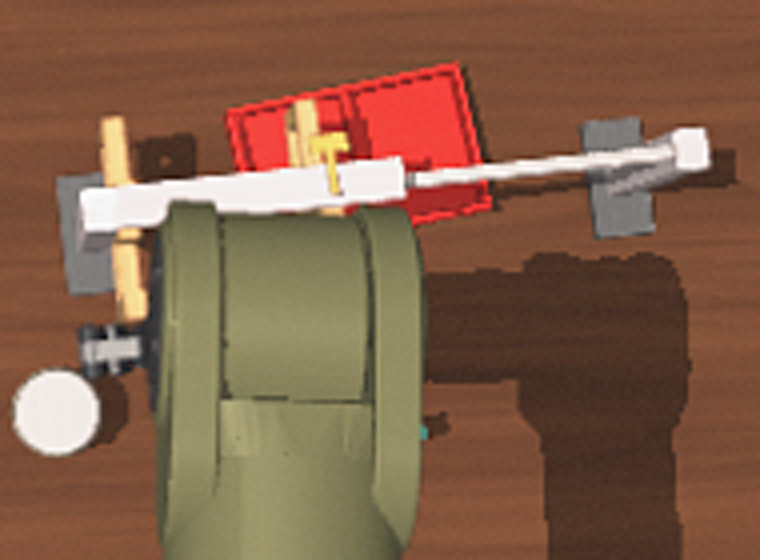

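```bash
python3 - <<'E'
from h import *
t=cv2.imread('pics/w20.png')
cv2.imwrite('pics/w20a.png',cv2.resize(t[175:330,140:260],None,fx=3.8,fy=3.8,interpolation=cv2.INTER_CUBIC))
cv2.imwrite('pics/w20b.png',cv2.resize(t[175:330,300:420],None,fx=3.8,fy=3.8,interpolation=cv2.INTER_CUBIC))
E
```

```text
(no output)
```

View pics/w20a.png

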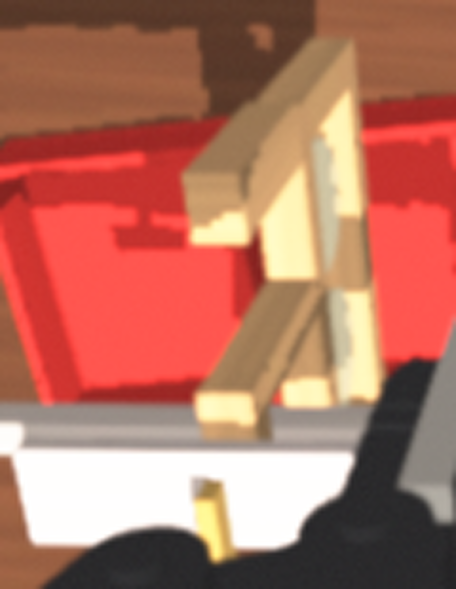

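View pics/w20b.png

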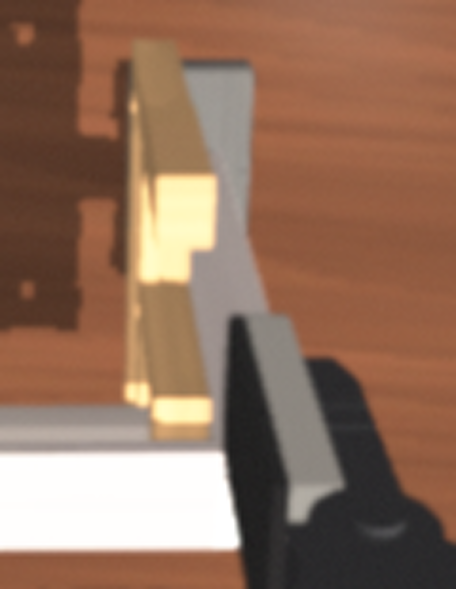

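```bash
python3 - <<'E'
from h import *
W=Vw("wrist",load("w20"))
a=lambda x,y:(140+x/3.8-.37,175+y/3.8-.37)
b=lambda x,y:(300+x/3.8-.37,175+y/3.8-.37)
for n,p,z in[("job tab near L",a(184,178),.16),("R",a(245,177),.16),("far L",a(190,244),.16),("far R",a(250,240),.16),("bridge L",a(197,395),.17),("bridge R",a(253,393),.17),
("old tab near L",b(157,175),.16),("R",b(216,175),.16),("far R",b(215,248),.16),("old bridge L",b(152,398),.17),("R",b(211,398),.17),("fin L",a(194,500),.19),("fin R",a(210,500),.19),("covL near",a(15,452),.182),("covL far",a(33,545),.182)]:
    q=onz(W,p,z);print(n,sn(q))
E
```

```text
job tab near L s 0.0369 n -0.0645
R s 0.0499 n -0.0647
far L s 0.0361 n -0.0492
far R s 0.0492 n -0.0502
bridge L s 0.0367 n -0.0181
bridge R s 0.0490 n -0.0187
old tab near L s 0.1585 n -0.0646
R s 0.1707 n -0.0645
far R s 0.1711 n -0.0477
old bridge L s 0.1576 n -0.0172
R s 0.1702 n -0.0171
fin L s 0.0411 n -0.0057
fin R s 0.0444 n -0.0058
covL near s 0.0006 n -0.0114
covL far s -0.0001 n 0.0126
```

```bash
python3 -c "
from station import *
print(close_job(),state()['time'])"
```

```text
the job is handed in; nothing more can be done
the job is handed in; nothing more can be done
```

Both carriers are hanging where you asked, and I handed the job in at about 28 s of the 66 s allowed.

- **Old carrier:** I slid it along the rail to the covered-end post. It touched the post with about 3 N, and I then seated and released it. In the last picture it sits about 164 mm along the rail, which is the position where the plate touches the post.
- **Round-lens carrier:** I took it from the rack's rightmost slot, hooked it onto the open part of the rail at about -92 mm and slid it under the cover strip. In the last picture its mid-thickness is at about 43.0 mm, against 42.8 mm for the pointer.
- **Level and square:** The tab and bridge edges of both carriers lie where they should across the rail to within about 1 mm, and both look level.
- **Other objects:** The spares, tray, jar, bottle, plier and look-alikes appeared undisturbed in the pictures. I compared the last views by eye and did not re-measure them.
- **Clear of the robot:** The gripper was open and well away from everything when I handed in.

None of the final checks failed or disagreed. The camera calibration is only good to about 2 mm, so that is the limit on the positions above.

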